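# Close a wax part in its setting fixture

## Task

Lay the green wax part from the black mat flat in the fixture's nest, its arms between the orange blocks; it is brittle, so set it down rather than drop it. Then lower the clear cover fully down without slamming it, and after that turn the red clamp clockwise until it clicks over its detent, its tongue over the cover's tab. Leave the bowl, the jar and the brush where they are.

Things in the scene. Friction and masses are not known exactly. Their poses are not given: they have to be found in the camera images.
- pattern: olive-green wax part, alone on the black mat: upright ring (40 outer, 26 inner diameter, 22 high) with two flat arms, one to each side, along its x axis (12 wide, 9 high), each ending in an eye (18 diameter, 11 high) centred 42 from the middle; 102 long, about 35 g. Origin: centre of the underside; z up. Same both ways round. Two flats on the ring's sides, 18 wide, face its y: grip there, 40 wide
- mat: thin black mat, 170 x 170 x 2, fixed to the bench; the wax part starts on it. Origin: centre of the underside (bench level)
- fixture: aluminium setting fixture fixed to the bench, base plate 160 wide (y), 20 high, spanning x -125 (red clamp, front) to +100 (hinge, back); z up. Origin on the bench. Rear hinge lugs (x +87, y +-72, 58 high) and front cover rests (x -44, y +-69, 48 high); between them both sides of the nest are open for fingers
- nest (a point): where the wax part's underside centre belongs: on the plate's top (20 above the bench), axes as the fixture, the part's arms along x. Orange blocks 6 high: inner faces 12 either side of each arm at x +-28 to +-40, end stops at x +-55: the part has about 4 mm of play lengthwise, 3 to 6 mm sideways
- cover (a joint): hinge of the clear cover (8 thick, 150 wide, 134 from hinge to its blue front edge, with a 40 wide blue tab reaching to 152). 0 = fully closed and level, grows as it opens; starts at about 1.5 to 1.7 rad. Stiff hinge: the cover stays where it is left; moving it takes 3 to 5 N at the handle
- cover_hinge (a point): middle of the cover's hinge axis, which runs along the fixture's y, 52 above the bench; axes as the fixture
- cover_handle (a point): middle of the cover's black bar handle: round, 10 diameter, along y (parallel to the hinge), free for 88 between its two posts; 46 outwards from the cover's middle plane, 100 from the hinge along the plate; 98 above the bench when closed. Axes turn with the cover: z outwards (up when closed), x from the front edge towards the hinge
- clamp (a joint): angle of the red clamp about its upright axis: 0 = open (tongue aside), grows clockwise from above. Its spring detent resists up to 0.9 rad (0.14 N m) and returns it to 0 if let go before; past 0.9 it snaps over to its closed stop at 1.4 rad (tongue along the fixture's +x, over the cover's tab) and stays there
- clamp_grip (a point): on the clamp's axis at the height to grip, 84 above the bench. The grip is an upright red bar 44 long (this point's x axis, the way the tongue points), 14 wide, 68 to 98 above the bench; the tongue below it has its top at 64 and reaches 42 from the axis
- bowl: shiny metal bowl, 120 diameter, 55 high; leave it. Origin: centre of the underside
- jar: amber jar, 60 diameter, 85 high; leave it. Origin: centre of the underside
- brush: brush 180 long lying on the bench; leave it
Not all that is in view belongs to the job. Leave any pink look-alike of the pattern alone.

How it is judged (in metres and radians):
On the way, in this order (a step that is already met when the one before it is completed fails the run):
1. the wax part lies flat in the nest, arms between the blocks, let go (x of pattern in the frame of nest between -0.007 and 0.007 m and y of pattern in the frame of nest between -0.006 and 0.006 m and z of pattern in the frame of nest between -0.004 and 0.004 m and angle between the x axis of pattern and the x axis of nest, either way round below 0.15 rad and angle between pattern's own z axis and vertical below 0.1 rad and contact force between pattern and the fingers below 0.05 N), for 0.2 s.
2. the cover is fully down (within 0.035 rad) over the wax part (x of pattern in the frame of nest between -0.007 and 0.007 m and y of pattern in the frame of nest between -0.006 and 0.006 m and z of pattern in the frame of nest between -0.004 and 0.004 m and angle between the x axis of pattern and the x axis of nest, either way round below 0.15 rad and angle between pattern's own z axis and vertical below 0.1 rad and value of joint cover below 0.035 rad), for 0.2 s.
3. the clamp has clicked past its detent (beyond 1.2 rad) with the cover down (value of joint cover below 0.035 rad and value of joint clamp above 1.2 rad), for 0.2 s.
At the end, for the whole second after the job is handed in: The wax part lies still and flat in the nest (within 7 mm lengthwise, 6 mm sideways, 4 mm in height, 0.15 rad), the cover is down within 0.035 rad, and the clamp has clicked over and stands beyond 1.2 rad (all of step 3 and x of pattern in the frame of nest between -0.007 and 0.007 m and y of pattern in the frame of nest between -0.006 and 0.006 m and z of pattern in the frame of nest between -0.004 and 0.004 m and angle between the x axis of pattern and the x axis of nest, either way round below 0.15 rad and angle between pattern's own z axis and vertical below 0.1 rad and linear speed of pattern below 0.02 m/s); the robot touches nothing.
It fails at once if the wax part is dropped (falls free faster than 0.8 m/s, about 3 cm) (contact force between pattern and the fingers below 0.05 N and linear speed of pattern above 0.8 m/s).
It fails at once if the cover is slammed (closes faster than 3.5 rad/s) (velocity of joint cover below -3.5 rad/s).
It fails at once if the clamp is turned past its detent while the cover is still open (value of joint clamp above 1 rad and value of joint cover above 0.06 rad).
It fails at once if the bowl, jar or brush is moved by more than 4 cm (distance of any of bowl, jar, brush from where it was at the start of the episode above 0.04 m).
It also fails if it takes over 70 s, if anything falls off the work surface, if the arm or the gripper's body presses on something with over 40 N, if the wrist force passes 120 N, or if a joint passes its speed limit or range.

## Robot

A 6-joint arm with a two-finger parallel gripper is mounted at the origin on the work surface. World frame = base frame: x ahead of the robot, y to its left, z up, the work surface at z = 0. Lengths are in m, angles in degrees, forces in N, time in s.
With the tool pointing down it reaches from about 0.4 to 0.825 m from the base axis. Payload 7 kg.
Tool frame: the origin (TCP) lies on the centre line of the jaws, within the pads' length; the fingertips stand 19 mm ahead of it and the grasp point (between the pads) is the TCP (r.tips_ahead is the distance from the TCP to the fingertips, in m); z points along the fingers, y is the line along which they close (so a half turn about z gives the same grasp; the last joint's range is limited). The gripper opens to 88 mm and grips with 3 to 60 N. Pads are 19 mm wide; open, the fingers measure 130 mm over their backs; the gripper's body (78 mm by 193 mm) begins 47 mm behind the grasp point.
Start: joints at [-52.076, 20.546, 0.682, 0, -70.136, -16.507], TCP at [0.246, -0.628, 0.246] pointing down, gripper open.
Joint ranges: [-176.03, 176.03], [-82.01, 121.73], [-58.28, 71.71], [-173.87, 95.51], [-174.79, -0.11], [-173.66, 173.66]. Speed limits (degrees/s): [136.94, 136.94, 172.46, 180, 180, 180].

## Interface

Orientations are given as [roll, pitch, yaw] about the fixed x, y, z axes, in that order (R = Rz(yaw) Ry(pitch) Rx(roll)).
In Python, from plant import r, viewer, close_job gives the robot as it stands. The module is installed in compiled form; this text tells all that it offers.
- The arm moves only by the tool arm_command, never from a script. Its arguments are lists of equal length, an entry for each row: "travel": the shift along the world's x, y, z scaled (see below), a list of three; "delta_rot": the turn, a rotation vector about the world's x, y, z scaled (see below), a list of three. In form: {"travel": [[dx, dy, dz], ...], "delta_rot": [[rx, ry, rz], ...]}. A call has 1 to 20 rows; each row is the pose to reach, as a shift and turn from the pose commanded when the call began; what a row does not reach only later rows make up. The controller multiplies each number of a shift by 0.5 m and each number of a turn by 90 degrees. A row lasts 1/8 s, in which the tool goes at most 62.5 mm and 10.7 degrees, less where a joint would pass 70% of its speed; a pose out of reach is approached as far as the arm can. A call with a number of a shift or a turn outside -1 to 1 is refused whole. A call with a gripper value outside its range is refused whole. "grip" is the opening, from 0 (shut) to 1 (fully open), set as the call begins (left out, the last holds). The fingers move at their own pace and stop on an object; "newtons" is the grip in N (left out, the last holds). Time passes only in rows, so rows that repeat a pose let the fingers close. It gives the time, the measured TCP pose, the force, the opening and the grip force at its end, in the units of the state.
- r.get_state(): the state, without advancing time (a new reading comes with each control period).
- viewer.capture(name): name is "side" or "top" or "wrist"; returns a dict with "img" (480x640x3 uint8, red, green, blue), "camera_matrix" (3x3 intrinsics, pixels), "R" (3x3) and "t" (3): a world point X has camera coordinates R X + t; the wrist camera has in their place "mount" (4x4, takes a point from camera to tool coordinates, whose origin is the TCP and whose axes are the flange's). Camera axes: x right, y down, z forward; pixel columns grow to the right and rows downward; lengths in m; the calibration is good to about 2 mm. The wrist camera is an equidistant fisheye: a pixel r from the principal point sees the ray r / f radians off the axis. A picture is of the moment at which its call begins: read the wrist's pose just before it. There is no depth.
- close_job(): hands the job in; it is judged then, once.
The state is a dict: "time_s": time; "joints": joint angles; "qd": joint speeds; "joint_torque": joint torques, N m; "tcp_pos": TCP position; "eef_rot": TCP orientation; "contact_force": force on the tool from outside, world axes, zero at the start; "moment": the same for the moment, N m; "gripper_width": finger opening in m; "gripper_force": force on a finger pad.
Only numpy, scipy, OpenCV 4.12 (cv2) and the standard library are available. Lean on these libraries where they do the work, as an engineer would, in place of code of your own. Each camera call takes 0.05 s, during which the arm holds its last target. There are 200 camera calls.

## Working session

There is one attempt and no reset: what is moved stays moved. The work goes in short steps, Python scripts to look and compute and a tool call to move; the robot and the scene stay as the last step left them, time stands still between calls to the robot, and variables do not carry over. Pictures are saved under pics/ and viewed, at most 10 in all, crops included, and the job is handed in when it is done.

Besides the shell and the picture viewer there is one more tool, called after "Call:" in YAML: its name, and indented under it one key for each argument. arm_command: Moves the arm, as the interface text tells. Shifts and turns lie within -1 to 1; 1 stands for 0.5 m of shift or 90 degrees of turn. Its arguments: {"type":"object","properties":{"travel":{"type":"array"},"delta_rot":{"type":"array"},"grip":{"type":"number"},"newtons":{"type":"number"}},"required":["travel","delta_rot"]}

```bash
mkdir -p pics; cat > h.py <<'E'
import numpy as np, cv2, pickle
from plant import r, viewer
from scipy.spatial.transform import Rotation as Ro
def cap(name, tag):
    s=r.get_state(); d=viewer.capture(name); d['state']=s; d['name']=name
    cv2.imwrite(f'pics/{tag}.png', d['img'][:,:,::-1]); pickle.dump(d,open(f'{tag}.pkl','wb')); return d
def load(tag): return pickle.load(open(f'{tag}.pkl','rb'))
def rays(d,uv):
    uv=np.atleast_2d(np.float64(uv)); K=np.array(d['camera_matrix'])
    if 'mount' in d:
        s=d['state']; x=(uv[:,0]-K[0,2])/K[0,0]; y=(uv[:,1]-K[1,2])/K[1,1]; th=np.hypot(x,y)+1e-12
        v=np.c_[np.sin(th)*x/th,np.sin(th)*y/th,np.cos(th)]
        M=np.array(d['mount']); Rw=Ro.from_euler('xyz',s['eef_rot'],degrees=True).as_matrix()
        return Rw@M[:3,3]+np.array(s['tcp_pos']), v@(Rw@M[:3,:3]).T
    v=np.c_[uv,np.ones(len(uv))]@np.linalg.inv(K).T; R=np.array(d['R'])
    return -R.T@np.array(d['t']), v@R
def plane(d,uv,z):
    o,v=rays(d,uv); return o+v*((z-o[2])/v[:,2])[:,None]
def proj(d,X):
    X=np.atleast_2d(X); q=X@np.array(d['R']).T+np.array(d['t']); p=q@np.array(d['camera_matrix']).T; return p[:,:2]/p[:,2:]
def tri(d1,p1,d2,p2):
    o1,v1=rays(d1,p1); o2,v2=rays(d2,p2); v1=v1[0]/np.linalg.norm(v1); v2=v2[0]/np.linalg.norm(v2)
    A=np.c_[v1,-v2]; s=np.linalg.lstsq(A,o2-o1,rcond=None)[0]
    a=o1+s[0]*v1; b=o2+s[1]*v2; return (a+b)/2, np.linalg.norm(a-b)
E
python3 - <<'E'
from h import *
a=cap('top','top0'); b=cap('side','side0'); c=cap('wrist','wr0')
print(r.get_state())
for d in(a,b):print(d['camera_matrix'],d['R'],d['t'],rays(d,[320,240]))
print(c['camera_matrix'],c['mount'])
m=np.zeros((1200,1600,3),np.uint8)
cv2.imwrite('pics/both.png',cv2.resize(np.vstack([a['img'],b['img']])[:,:,::-1],(400,600)))
E
```

```text
{'time_s': 0.15, 'joints': array([-5.20768465e+01,  2.05822640e+01,  6.47903830e-01, -1.27786443e-02,
       -7.01351557e+01, -1.65041240e+01]), 'qd': array([ 0.05300485, -0.02930444,  0.04951324,  0.21277265, -0.04988764,
       -0.06109604]), 'joint_torque': array([-9.63805578e-04, -5.83276463e+01,  2.93293905e+01,  7.00122535e+00,
        8.81595566e-03, -1.03563523e-04]), 'tcp_pos': array([ 0.24632732, -0.62810603,  0.24485662]), 'eef_rot': array([ 1.79929935e+02, -8.23044170e-03, -1.58585315e+02]), 'contact_force': array([-0.63016188,  0.61412262,  0.20833973]), 'moment': array([ 0.01498164, -0.00038809, -0.01928233]), 'gripper_force': 0.0, 'gripper_width': 0.08728503952089062}
[[490.61361708   0.         323.34165559]
 [  0.         490.61361708 241.35363003]
 [  0.           0.           1.        ]] [[-0.05920591 -0.99824094  0.00311358]
 [-0.97681332  0.05729161 -0.20628479]
 [ 0.20574354 -0.01525467 -0.97848704]] [0.02220305 0.52440859 0.97735303] (array([0.31247978, 0.00702898, 1.06443566]), array([[ 0.20884188, -0.00861354, -0.9779391 ]]))
[[516.59515042   0.         317.48725637]
 [  0.         516.59515042 239.58974104]
 [  0.           0.           1.        ]] [[ 0.99444199 -0.10332008  0.02025079]
 [-0.04490179 -0.59015767 -0.80603831]
 [ 0.0952311   0.80064904 -0.59151682]] [-0.51324899  0.09458184  0.9641777 ] (array([ 0.42282354, -0.76917867,  0.65695761]), array([[ 0.10003245,  0.79967781, -0.59205844]]))
[[371.64829954   0.         325.52445662]
 [  0.         371.64829954 242.01539903]
 [  0.           0.           1.        ]] [[-3.59810944e-04 -9.55831463e-01 -2.93915097e-01  7.93484699e-02]
 [ 9.99999819e-01 -2.02304526e-04 -5.66292271e-04  4.94499464e-04]
 [ 4.81819615e-04 -2.93915248e-01  9.55831363e-01 -1.39220283e-01]
 [ 0.00000000e+00  0.00000000e+00  0.00000000e+00  1.00000000e+00]]
```

View pics/top0.png

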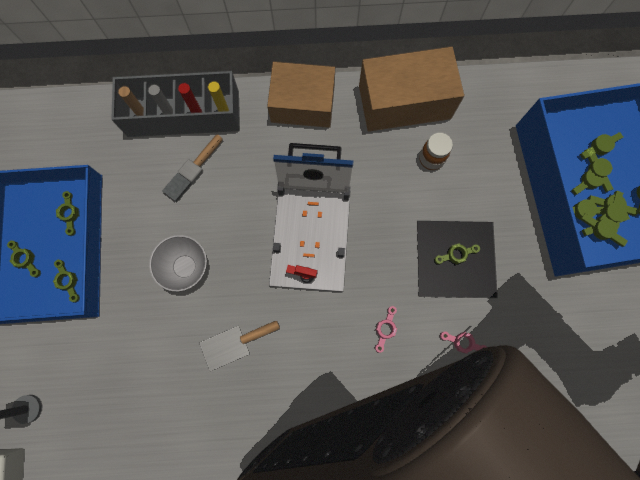

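View pics/side0.png

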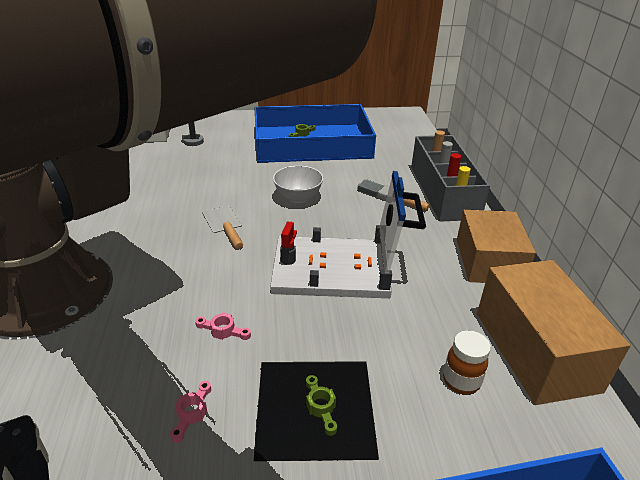

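The top view shows the fixture with nest near (312,232), the red clamp at (302,272) and the cover handle at (315,150). The green part is on the mat at (459,253), the jar at (437,148), the bowl at (180,264) and the brush at (193,168). The side view shows the same scene, with the part at (320,402).

```bash
python3 - <<'E'
from h import *
a=load('top0'); b=load('side0')
def blobs(d,lo,hi,roi,mn):
    x0,y0,x1,y1=roi; h=cv2.cvtColor(d['img'],cv2.COLOR_RGB2HSV); m=cv2.inRange(h,np.array(lo),np.array(hi))
    k=np.zeros_like(m); k[y0:y1,x0:x1]=m[y0:y1,x0:x1]
    n,l,s,c=cv2.connectedComponentsWithStats(k); 
    return [(c[i],s[i][4],l==i) for i in range(1,n) if s[i][4]>=mn]
G=([25,90,40],[50,255,255]); O=([5,150,120],[18,255,255]); Rd=([0,150,60],[4,255,255]); B=([100,120,50],[120,255,255])
for d,rg,ro in((a,(415,220,500,300),(270,190,350,265)),(b,(255,360,380,460),(295,240,390,280))):
    print(d['name'])
    for c,s,m in blobs(d,*G,rg,20):
        ys,xs=np.nonzero(m); p=plane(d,np.c_[xs,ys],0.012)[:,:2]
        q=cv2.minAreaRect(np.float32(p*1000)); ev=np.linalg.eigh(np.cov(p.T))[1][:,1]
        print('pat px',c,s,'rect',q,'mean',p.mean(0),'yaw',np.degrees(np.arctan2(ev[1],ev[0])))
    P=[]
    for c,s,m in blobs(d,*O,ro,4): P.append(plane(d,c,.024)[0]); print('org',c,s,P[-1].round(4))
    print('mean',np.mean(P,0))
    for c,s,m in blobs(d,*Rd,(260,215,330,290),5): print('red',c,s,plane(d,c,.08)[0].round(4))
    for c,s,m in blobs(d,*B,(250,140,420,230),5):
        ys,xs=np.nonzero(m);print('blue',c,s,cv2.minAreaRect(np.float32(np.c_[xs,ys])))
ia=cv2.resize(a['img'][125:305,255:375],None,fx=3.3,fy=3.3,interpolation=cv2.INTER_CUBIC)
ib=cv2.resize(b['img'][165:305,260:440],None,fx=2.6,fy=2.6,interpolation=cv2.INTER_CUBIC)
H=max(ia.shape[0],ib.shape[0]); o=np.zeros((H,ia.shape[1]+ib.shape[1],3),np.uint8)
o[:ia.shape[0],:ia.shape[1]]=ia; o[:ib.shape[0],ia.shape[1]:]=ib; print(o.shape)
cv2.imwrite('pics/crop.png',o[:,:800,::-1])
E
```

```text
top
pat px [457.35064935 253.5012987 ] 385 rect ((489.7220764160156, -299.12060546875), (97.869873046875, 42.16621780395508), 86.63521575927734) mean [ 0.48961966 -0.2998261 ] yaw 103.78768341346732
org [312.37037037 203.03703704] 27 [0.6188 0.0098 0.024 ]
org [304.33333333 212.83333333] 18 [0.5975 0.0287 0.024 ]
org [319.23529412 213.82352941] 17 [ 0.5934 -0.0039  0.024 ]
org [301.57894737 243.10526316] 19 [0.5301 0.0381 0.024 ]
org [316.76470588 244.47058824] 17 [0.5252 0.0054 0.024 ]
org [308.5        254.88461538] 26 [0.5034 0.0245 0.024 ]
mean [0.56140246 0.01710615 0.024     ]
red [301.49361702 270.93617021] 235 [0.461  0.0395 0.08  ]
blue [312.57142857 155.10714286] 56 ((312.49493408203125, 155.07106018066406), (19.23670196533203, 2.778635025024414), 4.085616588592529)
blue [312.96808511 159.76950355] 282 ((312.93145751953125, 159.45938110351562), (78.30050659179688, 4.631058216094971), 4.085616588592529)
side
pat px [321.40993789 403.58385093] 966 rect ((489.22808837890625, -302.4255065917969), (104.17059326171875, 43.35714340209961), 85.09542083740234) mean [ 0.4901232  -0.30221988] yaw 100.39618916291275
org [322.61111111 253.66666667] 18 [0.53   0.0395 0.024 ]
org [310.56 258.32] 25 [0.5046 0.0265 0.024 ]
org [356.64705882 254.94117647] 17 [0.5973 0.0301 0.024 ]
org [369.32 260.56] 25 [0.6193 0.0104 0.024 ]
org [322.5 264. ] 18 [0.5262 0.0069 0.024 ]
org [357.5 265. ] 18 [ 0.5938 -0.0015  0.024 ]
mean [0.56188321 0.01865729 0.024     ]
red [287.99652778 234.98611111] 288 [0.4611 0.0308 0.08  ]
blue [313.0306874  149.82037643] 2444 ((315.5, 151.0), (22.0, 119.0), 90.0)
blue [399.58754864 195.07392996] 257 ((399.8166198730469, 195.2235565185547), (49.94674301147461, 9.069504737854004), 81.34745788574219)
(594, 864, 3)
```

View pics/crop.png

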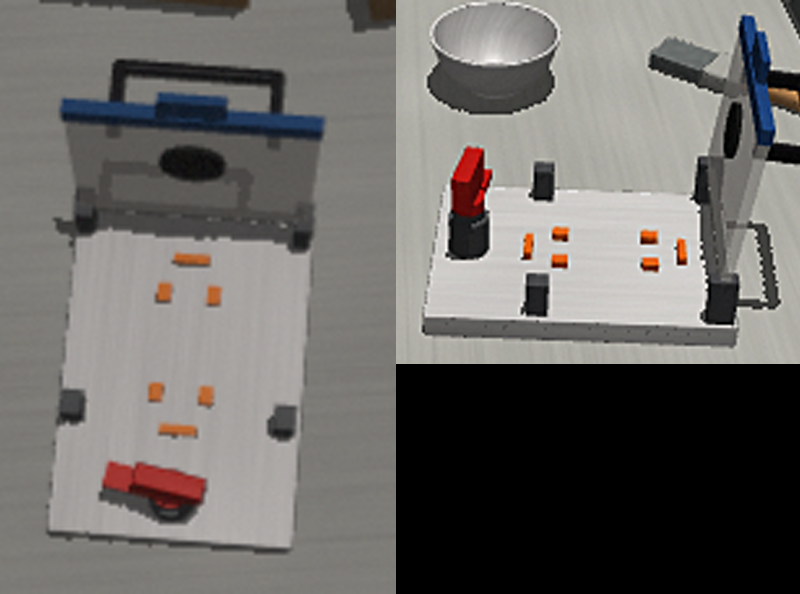

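The crop shows the cover upright with its handle at the back, the clamp tongue pointing to fixture +y, and the nest clear. The nest is near (0.562, 0.018) with a yaw of about -7.6°, and the part is near (0.490, -0.300). I'll move above the part for a close look.

Call:
arm_command:
  travel:
    - [0.488,0.656,-0.09]
    - [0.488,0.656,-0.09]
    - [0.488,0.656,-0.09]
    - [0.488,0.656,-0.09]
    - [0.488,0.656,-0.09]
    - [0.488,0.656,-0.09]
    - [0.488,0.656,-0.09]
    - [0.488,0.656,-0.09]
    - [0.488,0.656,-0.09]
    - [0.488,0.656,-0.09]
    - [0.488,0.656,-0.09]
    - [0.488,0.656,-0.09]
  delta_rot:
    - [0,0,0.889]
    - [0,0,0.889]
    - [0,0,0.889]
    - [0,0,0.889]
    - [0,0,0.889]
    - [0,0,0.889]
    - [0,0,0.889]
    - [0,0,0.889]
    - [0,0,0.889]
    - [0,0,0.889]
    - [0,0,0.889]
    - [0,0,0.889]
  grip: 1

```text
time_s: 1.65
tcp_pos: [0.4902, -0.3008, 0.2006]
eef_rot: [-180.0, -0.0, -78.6]
contact_force: [-0.5, 0.3, 0.2]
gripper_width: 0.0879
gripper_force: 0.0
```

```bash
python3 - <<'E'
from h import *
d=cap('wrist','wr1'); s=d['state']; print(s['tcp_pos'],s['eef_rot'],s['joints'],s['time_s'])
h=cv2.cvtColor(d['img'],cv2.COLOR_RGB2HSV); m=cv2.inRange(h,np.array([25,90,40]),np.array([50,255,255]))
n,l,st,c=cv2.connectedComponentsWithStats(m)
for i in range(1,n):
    if st[i][4]>150:
        ys,xs=np.nonzero(l==i); p=plane(d,np.c_[xs,ys],.012)[:,:2]; ev=np.linalg.eigh(np.cov(p.T))[1][:,1]
        print(c[i],st[i],cv2.minAreaRect(np.float32(p*1000)),p.mean(0),np.degrees(np.arctan2(ev[1],ev[0])))
E
```

```text
[ 0.49021628 -0.30079811  0.20061764] [-1.79994105e+02 -4.44892501e-03 -7.86484567e+01] [-1.20520336e+01  1.31456647e+01 -1.58860690e+01  1.99196246e-03
 -6.09610896e+01  2.34026103e+01] 1.65
[327.08416742 221.16515014] [ 304  166   47  109 2198] ((488.8583984375, -298.6602478027344), (41.97118377685547, 101.90531921386719), 12.325783729553223) [ 0.48876373 -0.29894793] 103.37960435570136
```

View pics/wr1.png

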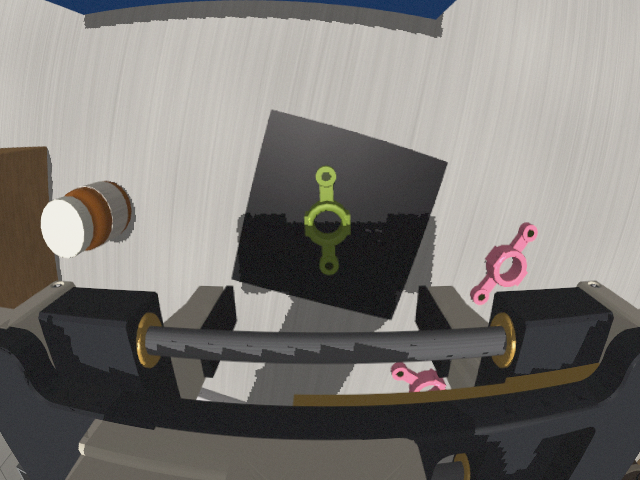

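The wrist view shows the part at (327,221), with eyes at about (326,176) and (329,266). I'll refine from the eyes and check the height across views.

```bash
python3 - <<'E'
from h import *
def ends(d,roi,k=.84):
    x0,y0,x1,y1=roi; h=cv2.cvtColor(d['img'],cv2.COLOR_RGB2HSV); m=cv2.inRange(h,np.array([25,60,25]),np.array([50,255,255]))
    z=np.zeros_like(m); z[y0:y1,x0:x1]=m[y0:y1,x0:x1]; ys,xs=np.nonzero(z); uv=np.c_[xs,ys]
    p=plane(d,uv,.013)[:,:2]; c=np.array([.4889,-.2988]); u=np.array([np.cos(np.radians(102.6)),np.sin(np.radians(102.6))]); t=(p-c)@u
    t=t-(t.max()+t.min())/2
    out=[]
    for s in(1,-1):
        q=np.float32(uv[s*t>.034]); (cc,rr)=cv2.minEnclosingCircle(q); out.append(np.array(cc))
    return out
w=load('wr1');a=load('top0');b=load('side0')
E={n:ends(d,roi) for n,d,roi in(('w',w,(280,150,370,290)),('a',a,(415,220,500,300)),('b',b,(255,360,380,460)))}
D=dict(w=w,a=a,b=b)
for n in E:
    P=plane(D[n],np.array(E[n]),.013); v=P[0]-P[1]; print(n,np.round(E[n],1).tolist(),P.round(4).tolist(),'mid',P.mean(0).round(4),np.linalg.norm(v[:2]).round(4),np.degrees(np.arctan2(v[1],v[0])))
for i in(0,1):
    for n in'ab': print(tri(w,E['w'][i],D[n],E[n][i]))
    print(tri(a,E['a'][i],b,E['b'][i]))
E
```

```text
w [[322.0, 269.5], [326.0, 178.5]] [[0.4844, -0.2528, 0.013], [0.4975, -0.3376, 0.013]] mid [ 0.491  -0.2952  0.013 ] 0.0859 98.83180692733445
a [[438.6, 259.4], [475.0, 248.4]] [[0.4787, -0.2573, 0.013], [0.4984, -0.3393, 0.013]] mid [ 0.4886 -0.2983  0.013 ] 0.0844 103.45046710135844
b [[311.0, 381.0], [330.5, 427.5]] [[0.4787, -0.2616, 0.013], [0.4985, -0.3443, 0.013]] mid [ 0.4886 -0.3029  0.013 ] 0.0851 103.49742882642114
(array([ 0.48142018, -0.25531976,  0.01650257]), np.float64(0.006782463709281584))
(array([ 0.48174297, -0.24297401, -0.01127314]), np.float64(0.0021571508186339758))
(array([ 0.47920804, -0.25830742,  0.00890723]), np.float64(0.0003717785923659028))
(array([ 0.49766771, -0.33807154,  0.01689083]), np.float64(4.693183759177523e-05))
(array([ 0.49854966, -0.33656399,  0.00186768]), np.float64(0.0026886551178234596))
(array([ 0.49918903, -0.34099375,  0.00799361]), np.float64(0.00014457306583431676))
```

Call:
arm_command:
  travel:
    - [-0.002,0.003,-0.1]
    - [-0.002,0.003,-0.2]
    - [-0.002,0.003,-0.28]
    - [-0.002,0.003,-0.32]
    - [-0.002,0.003,-0.34]
    - [-0.002,0.003,-0.349]
    - [-0.002,0.003,-0.349]
    - [-0.002,0.003,-0.349]
    - [-0.002,0.003,-0.349]
  delta_rot:
    - [0,0,0.022]
    - [0,0,0.022]
    - [0,0,0.022]
    - [0,0,0.022]
    - [0,0,0.022]
    - [0,0,0.022]
    - [0,0,0.022]
    - [0,0,0.022]
    - [0,0,0.022]

```text
time_s: 2.82
tcp_pos: [0.4899, -0.2989, 0.0268]
eef_rot: [-179.9, -0.0, -76.6]
contact_force: [0.4, 0.7, 0.0]
gripper_width: 0.0879
gripper_force: 0.0
```

Call:
arm_command:
  travel:
    - [0,0,0]
    - [0,0,0]
    - [0,0,0]
    - [0,0,0]
    - [0,0,0]
    - [0,0,0]
    - [0,0,0]
    - [0,0,0]
    - [0,0,0]
    - [0,0,0]
  delta_rot:
    - [0,0,0]
    - [0,0,0]
    - [0,0,0]
    - [0,0,0]
    - [0,0,0]
    - [0,0,0]
    - [0,0,0]
    - [0,0,0]
    - [0,0,0]
    - [0,0,0]
  grip: 0.3
  newtons: 10

```text
time_s: 4.08
tcp_pos: [0.4894, -0.2989, 0.026]
eef_rot: [180.0, -0.0, -76.6]
contact_force: [0.1, -0.7, 0.3]
gripper_width: 0.0405
gripper_force: 10.0
```

Call:
arm_command:
  travel:
    - [0,0,0.03]
    - [0,0,0.1]
    - [0,0,0.2]
    - [0,0,0.32]
    - [0,0,0.44]
    - [0.02,0.08,0.44]
    - [0.04,0.18,0.44]
    - [0.06,0.28,0.44]
    - [0.08,0.38,0.44]
    - [0.1,0.48,0.44]
    - [0.1,0.56,0.44]
    - [0.1,0.62,0.44]
    - [0.1,0.634,0.44]
    - [0.1,0.634,0.44]
    - [0.1,0.634,0.44]
  delta_rot:
    - [0,0,0]
    - [0,0,0]
    - [0,0,0]
    - [0,0,0]
    - [0,0,-0.1]
    - [0,0,-0.2]
    - [0,0,-0.3]
    - [0,0,-0.4]
    - [0,0,-0.5]
    - [0,0,-0.6]
    - [0,0,-0.7]
    - [0,0,-0.8]
    - [0,0,-0.9]
    - [0,0,-1.0]
    - [0,0,-1.0]

```text
time_s: 5.95
tcp_pos: [0.5393, 0.0183, 0.2471]
eef_rot: [180.0, 0.1, -166.5]
contact_force: [-0.3, -1.1, -0.3]
gripper_width: 0.04
gripper_force: 10.0
```

Call:
arm_command:
  travel:
    - [0,0,0]
    - [0,0,0]
    - [0,0,0]
    - [0,0,0]
    - [0,0,0]
  delta_rot:
    - [0,0,-0.1]
    - [0,0,-0.2]
    - [0,0,-0.233]
    - [0,0,-0.233]
    - [0,0,-0.233]

```text
time_s: 6.58
tcp_pos: [0.5394, 0.018, 0.2464]
eef_rot: [180.0, 0.0, 172.6]
contact_force: [-0.2, -0.4, -0.1]
gripper_width: 0.0404
gripper_force: 10.0
```

```bash
python3 - <<'E'
from h import *
d=cap('wrist','wr2'); s=d['state']; print(s['tcp_pos'],s['eef_rot'],s['joints'],s['time_s'])
h=cv2.cvtColor(d['img'],cv2.COLOR_RGB2HSV); m=cv2.inRange(h,np.array([5,150,100]),np.array([18,255,255]))
n,l,st,c=cv2.connectedComponentsWithStats(m)
for i in range(1,n):
    if st[i][4]>15: print(c[i].round(1),st[i],plane(d,c[i],.026)[0].round(4))
E
```

```text
[0.53942221 0.01795476 0.2463827 ] [1.79990086e+02 1.95467830e-02 1.72587779e+02] [ 2.27233288e+01  7.76043533e+00 -1.63623954e+01  1.35845248e-03
 -6.58552872e+01 -1.20136104e+02] 6.575
[327.5 174.5] [316 172  24   6 144] [0.5027 0.0252 0.026 ]
[310.2 197.4] [307 193   9  12  79] [0.523  0.0054 0.026 ]
[344.5 198.6] [340 193   9  13  94] [0.5285 0.0386 0.026 ]
[309.6 261.9] [307 258   6  10  47] [ 0.5895 -0.0046  0.026 ]
[343.  262.1] [339 258   9  11  77] [0.5941 0.0295 0.026 ]
[109.8 369.8] [103 366  15   9  77] [ 0.714  -0.3031  0.026 ]
```

View pics/wr2.png

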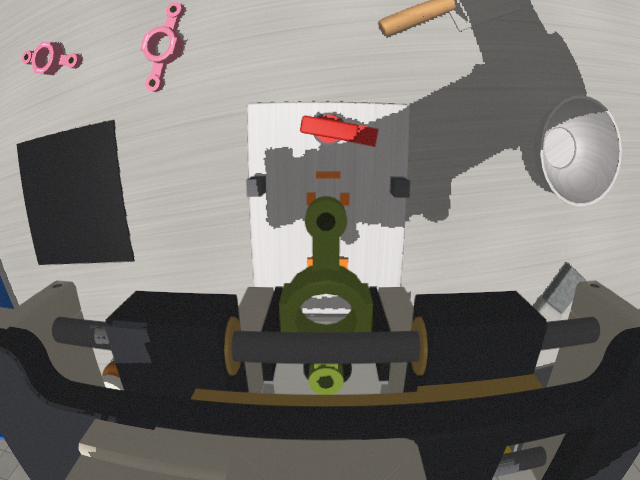

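The wrist view shows the nest blocks ahead of the held part, with the front stop at (327,174) and the front pair at (310,197) and (344,198). The clamp grip is at (340,130) and the plate's front corners at (248,103) and (408,103).

```bash
python3 - <<'E'
from h import *
w=load('wr2');a=load('top0');b=load('side0')
g=cv2.cvtColor(w['img'],cv2.COLOR_RGB2GRAY)
c=cv2.cornerSubPix(g,np.float32([[[248,103]],[[408,103]]]),(4,4),(-1,-1),(cv2.TERM_CRITERIA_EPS|cv2.TERM_CRITERIA_MAX_ITER,50,.01))[:,0]
# refine in top: plate front corners approx from crop
ga=cv2.cvtColor(a['img'],cv2.COLOR_RGB2GRAY)
ca=cv2.cornerSubPix(ga,np.float32([[[343,290]],[[270,286]]]),(3,3),(-1,-1),(cv2.TERM_CRITERIA_EPS|cv2.TERM_CRITERIA_MAX_ITER,50,.01))[:,0]
P=plane(w,c,.02);Q=plane(a,ca,.02)
for n,X in(('w',P),('a',Q)):
    v=X[1]-X[0]; print(n,X.round(4).tolist(),np.linalg.norm(v),'yaw',np.degrees(np.arctan2(-v[0],v[1])))
    yw=np.arctan2(-v[0],v[1]); print('  nest from corners',(X.mean(0)[:2]+.125*np.array([np.cos(yw),np.sin(yw)])).round(4))
print('corner heights',tri(w,c[0],a,ca[0]),tri(w,c[1],a,ca[1]))
wp=dict(fs=[327.5,174.5],fr=[310.2,197.4],fl=[344.5,198.6]); ap=dict(fs=[308.5,254.885],fr=[316.765,244.47],fl=[301.58,243.1]); bp=dict(fs=[310.56,258.32],fr=[322.5,264],fl=[322.61,253.67])
for k in wp: print(k,tri(w,wp[k],a,ap[k]),tri(w,wp[k],b,bp[k]),tri(a,ap[k],b,bp[k]))
print('rs',tri(a,[312.37,203.037],b,[369.32,260.56]))
for d,roi in((w,(290,100,390,155)),(a,(280,255,325,290)),(b,(275,215,305,255))):
    x0,y0,x1,y1=roi; h=cv2.cvtColor(d['img'][y0:y1,x0:x1],cv2.COLOR_RGB2HSV); m=cv2.inRange(h,np.array([0,120,40]),np.array([4,255,255]))|cv2.inRange(h,np.array([175,120,40]),np.array([180,255,255]))
    ys,xs=np.nonzero(m); V=h[:,:,2][ys,xs]; print(d['name'],'red',len(xs),xs.mean()+x0,ys.mean()+y0,cv2.minAreaRect(np.float32(np.c_[xs+x0,ys+y0])),np.percentile(V,[10,50,90]))
x=cv2.resize(w['img'][90:160,285:395],None,fx=4,fy=4,interpolation=cv2.INTER_CUBIC); y=cv2.resize(a['img'][255:295,265:325],None,fx=5,fy=5,interpolation=cv2.INTER_CUBIC)
o=np.zeros((300,740,3),np.uint8); o[:280,:440]=x; o[:200,440:]=y; cv2.imwrite('pics/clamp.png',o[:,:,::-1])
E
```

```text
w [[0.4224, -0.0428, 0.02], [0.4423, 0.1133, 0.02]] 0.15738752140552786 yaw -7.277150503172375
  nest from corners [0.5563 0.0194]
a [[0.4226, -0.0426, 0.02], [0.4427, 0.1116, 0.02]] 0.15547596431782248 yaw -7.438289176953063
  nest from corners [0.5566 0.0183]
corner heights (array([ 0.42245496, -0.04256672,  0.02102851]), np.float64(2.2917546965863126e-05)) (array([0.44225956, 0.11140429, 0.02628931]), np.float64(0.00117299649748532))
fs (array([0.50283682, 0.02480815, 0.02615163]), np.float64(0.0007560951917989624)) (array([0.50366932, 0.02513683, 0.02497195]), np.float64(0.0016675966246226497)) (array([0.50378725, 0.02450172, 0.02542635]), np.float64(0.001320128478629198))
fr (array([0.52175243, 0.00579272, 0.03721587]), np.float64(0.0016189908201678625)) (array([0.52455991, 0.00535041, 0.0250416 ]), np.float64(0.0028269515369227158)) (array([0.52548095, 0.00544407, 0.02510334]), np.float64(0.0009901364102108826))
fl (array([0.51778824, 0.03671634, 0.08284993]), np.float64(0.0007936853377504457)) (array([0.52935857, 0.03871395, 0.02449691]), np.float64(0.0011462389339403612)) (array([0.52987019, 0.03804328, 0.02514469]), np.float64(7.943417974996166e-05))
rs (array([0.6189557 , 0.0098298 , 0.02438465]), np.float64(0.0005217587255179985))
wrist red 1521 337.63839579224197 129.89283366206445 ((338.5694274902344, 129.20169067382812), (77.05704498291016, 27.504901885986328), 4.969740390777588) [106. 227. 236.]
top red 278 301.58273381294964 271.2769784172662 ((301.1000061035156, 271.1999816894531), (29.4091796875, 11.700427055358887), 18.43494987487793) [ 61. 158. 163.]
side red 309 288.2200647249191 235.05501618122977 ((288.26470947265625, 234.44117736816406), (14.309601783752441, 26.436382293701172), 14.03624439239502) [ 67.  90. 198.]
```

View pics/clamp.png

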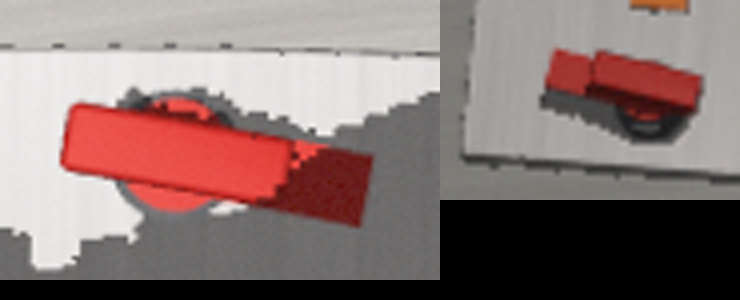

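```bash
python3 - <<'E'
from h import *
w=load('wr2'); s=w['state']; Rw=Ro.from_euler('xyz',s['eef_rot'],degrees=True).as_matrix(); p=np.array(s['tcp_pos'])
g=w['img'].astype(int)
# dark holes inside eyes: find dark px centroid
for x0,y0,x1,y1 in((312,208,340,234),(314,372,338,392)):
    m=g[y0:y1,x0:x1].sum(2); t=m.min()+.35*(np.median(m)-m.min()); ys,xs=np.nonzero(m<t)
    uv=[xs.mean()+x0,ys.mean()+y0]; X=plane(w,uv,p[2]-.013)[0]; print(uv,len(xs),Rw.T@(X-p))
E
```

```text
[np.float64(325.44632768361583), np.float64(221.05649717514123)] 177 [0.04204249 0.00052335 0.01298575]
[np.float64(325.3125), np.float64(381.65972222222223)] 144 [-0.04204033  0.0004175   0.01301442]
```

Call:
arm_command:
  travel:
    - [0.0436,-0.0024,-0.05]
    - [0.0436,-0.0024,-0.12]
    - [0.0436,-0.0024,-0.2]
    - [0.0436,-0.0024,-0.27]
    - [0.0436,-0.0024,-0.32]
    - [0.0436,-0.0024,-0.35]
    - [0.0436,-0.0024,-0.37]
    - [0.0436,-0.0024,-0.38]
    - [0.0436,-0.0024,-0.386]
    - [0.0436,-0.0024,-0.39]
    - [0.0436,-0.0024,-0.39]
    - [0.0436,-0.0024,-0.39]
  delta_rot:
    - [0,0,0.001]
    - [0,0,0.001]
    - [0,0,0.001]
    - [0,0,0.001]
    - [0,0,0.001]
    - [0,0,0.001]
    - [0,0,0.001]
    - [0,0,0.001]
    - [0,0,0.001]
    - [0,0,0.001]
    - [0,0,0.001]
    - [0,0,0.001]

```text
time_s: 8.12
tcp_pos: [0.5614, 0.017, 0.0514]
eef_rot: [180.0, 0.0, 172.5]
contact_force: [-1.7, 0.6, 0.5]
gripper_width: 0.0401
gripper_force: 10.0
```

```bash
python3 - <<'E'
from h import *
a=cap('top','top1'); b=cap('side','side1'); w=cap('wrist','wr3'); s=w['state']; print(s['tcp_pos'],s['eef_rot'],s['contact_force'])
x=cv2.resize(w['img'][60:400,200:450],None,fx=1.6,fy=1.6); y=cv2.resize(b['img'][190:310,255:415],None,fx=2.4,fy=2.4,interpolation=cv2.INTER_CUBIC)
o=np.zeros((544,784,3),np.uint8); o[:,:400]=x; o[:288,400:784]=y; cv2.imwrite('pics/place.png',o[:,:,::-1])
E
```

```text
[0.56139904 0.01698226 0.0513058 ] [1.79988185e+02 2.26857621e-02 1.72529298e+02] [ 0.36634742 -0.30898498 -0.55039227]
```

View pics/place.png

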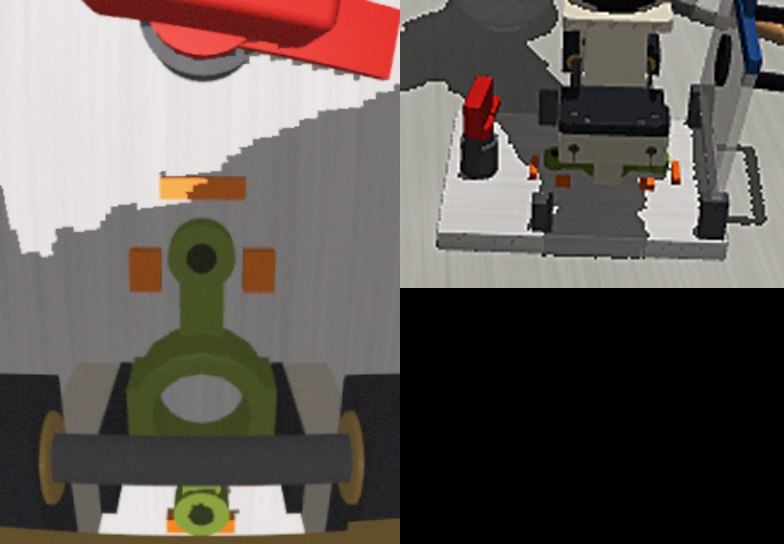

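The part is centred between the side blocks and parallel to them, and clear of the front stop. I'll set it down.

Call:
arm_command:
  travel:
    - [0,0,-0.004]
    - [0,0,-0.008]
    - [0,0,-0.011]
    - [0,0,-0.013]
    - [0,0,-0.0145]
    - [0,0,-0.015]
    - [0,0,-0.015]
    - [0,0,-0.015]
  delta_rot:
    - [0,0,0]
    - [0,0,0]
    - [0,0,0]
    - [0,0,0]
    - [0,0,0]
    - [0,0,0]
    - [0,0,0]
    - [0,0,0]

```text
time_s: 9.28
tcp_pos: [0.5612, 0.0169, 0.0439]
eef_rot: [-180.0, 0.0, 172.5]
contact_force: [-2.3, -0.4, 5.7]
gripper_width: 0.0402
gripper_force: 10.0
```

Call:
arm_command:
  travel:
    - [0,0,0]
    - [0,0,0]
    - [0,0,0]
    - [0,0,0]
    - [0,0,0]
    - [0,0,0]
    - [0,0,0.01]
    - [0,0,0.03]
    - [0,0,0.08]
    - [0,0,0.16]
    - [0,0,0.26]
    - [0,0,0.36]
    - [0,0,0.46]
    - [0,0,0.53]
    - [0,0,0.53]
  delta_rot:
    - [0,0,0]
    - [0,0,0]
    - [0,0,0]
    - [0,0,0]
    - [0,0,0]
    - [0,0,0]
    - [0,0,0]
    - [0,0,0]
    - [0,0,0]
    - [0,0,0]
    - [0,0,0]
    - [0,0,0]
    - [0,0,0]
    - [0,0,0]
    - [0,0,0]
  grip: 0.7

```text
time_s: 11.15
tcp_pos: [0.5624, 0.017, 0.3129]
eef_rot: [179.8, 0.4, 172.5]
contact_force: [-0.5, -0.3, -1.5]
gripper_width: 0.0616
gripper_force: 0.0
```

```bash
python3 - <<'E'
from h import *
a0=load('top0'); b0=load('side0')
a=cap('top','top2'); b=cap('side','side2'); w=cap('wrist','wr4'); print(w['state']['tcp_pos'],w['state']['time_s'])
ia=cv2.resize(a0['img'][90:205,255:375],None,fx=3.2,fy=3.2,interpolation=cv2.INTER_CUBIC)
ib=cv2.resize(b0['img'][165:295,370:470],None,fx=4,fy=4,interpolation=cv2.INTER_CUBIC)
iw=cv2.resize(w['img'][80:400,200:450],None,fx=.8,fy=.8,interpolation=cv2.INTER_AREA)
o=np.zeros((600,800,3),np.uint8); o[:368,:384]=ia; o[:520,384:784]=ib; o[368:,:200]=iw[:232]; cv2.imwrite('pics/handle.png',o[:,:,::-1])
print('tab',tri(a0,[312.5,155.1],b0,[401,182])); print('strip',tri(a0,[312.9,159.7],b0,[399.6,195.1]))
E
```

```text
[0.56090778 0.01691224 0.30912223] 11.25
tab (array([0.6595416 , 0.00398828, 0.20321224]), np.float64(0.0016100329414043232))
strip (array([0.66043682, 0.0036706 , 0.17659119]), np.float64(0.0008341090785368414))
```

View pics/handle.png

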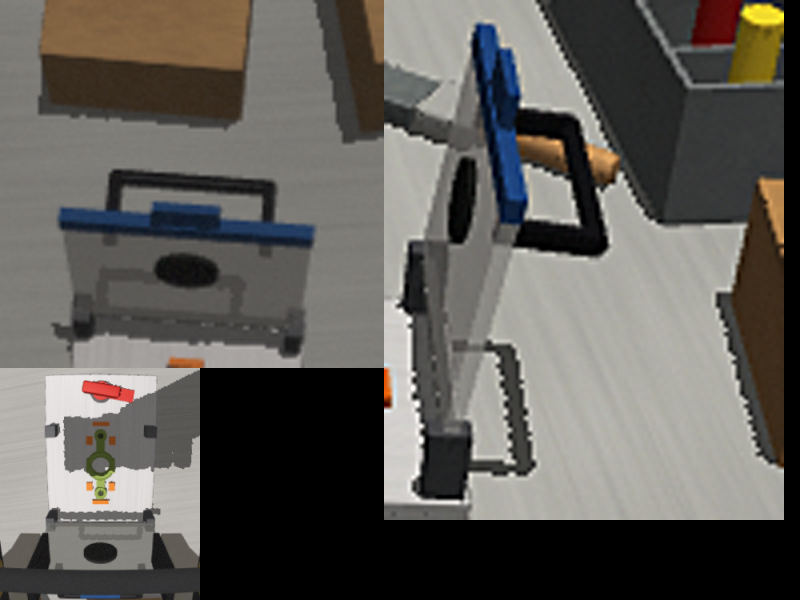

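The part lies centred in the nest in the wrist inset. The handle bar ends are at about (290,145.6) and (339.7,148.8) in the top view, and (417.8,195) and (423.5,227) in the side view.

```bash
python3 - <<'E'
from h import *
a=load('top0'); b=load('side0')
L=tri(a,[290,145.6],b,[417.75,195]); R=tri(a,[339.7,148.75],b,[423.5,227]); print(L,R)
M=(L[0]+R[0])/2; v=R[0]-L[0]; print('bar mid',M,np.linalg.norm(v),np.degrees(np.arctan2(v[0],-v[1])))
print('box',tri(a,[268,107],b,[464,211]))
n=np.array([.5612,.0173]); y=np.radians(-7.3); e=np.array([np.cos(y),np.sin(y)])
for nm,X in(('bar',M),('tab',np.array([.6595,.004,.2032])),('strip',np.array([.6604,.0037,.1766]))):
    f=(X[:2]-n)@e; print(nm,'fix x',f, 'fix y',(X[:2]-n)@np.array([-e[1],e[0]]))
f=(M[:2]-n)@e-.087; print('theta from bar', np.pi-np.arctan2(.046,.1)-np.arctan2(M[2]-.052,f), np.hypot(f,M[2]-.052))
w=load('wr4'); h=cv2.cvtColor(w['img'],cv2.COLOR_RGB2HSV); m=cv2.inRange(h,np.array([25,60,25]),np.array([50,255,255])); m[:160]=0; m[250:]=0
ys,xs=np.nonzero(m); p=plane(w,np.c_[xs,ys],.031)[:,:2]; print('pattern',cv2.minAreaRect(np.float32(p*1000)))
E
```

```text
(array([0.70691485, 0.04730679, 0.14734375]), np.float64(0.005776733392527721)) (array([ 0.69383325, -0.05123717,  0.1432761 ]), np.float64(0.0014187861585346626))
bar mid [ 0.70037405 -0.00196519  0.14530993] 0.09949164507658086 -7.5617385877082794
box (array([0.82918469, 0.09450106, 0.07500197]), np.float64(0.0033539464024787235))
bar fix x 0.14049389273948487 fix y -0.0014249383524961232
tab fix x 0.09919318300099782 fix y -0.0007017450609346481
strip fix x 0.10012400738190927 fix y -0.00088495524597044
theta from bar 1.6602077806405 0.10755621318011974
pattern ((562.6578369140625, 17.31674575805664), (40.17405319213867, 97.10782623291016), 82.49445343017578)
```

Call:
arm_command:
  travel:
    - [0.06,-0.008,0]
    - [0.15,-0.019,0]
    - [0.24,-0.03,0]
    - [0.31,-0.039,0]
    - [0.333,-0.042,0]
    - [0.333,-0.042,-0.02]
    - [0.333,-0.042,-0.08]
    - [0.333,-0.042,-0.16]
    - [0.333,-0.042,-0.23]
    - [0.333,-0.042,-0.28]
    - [0.333,-0.042,-0.31]
    - [0.333,-0.042,-0.31]
    - [0.333,-0.042,-0.31]
  delta_rot:
    - [0,0,0]
    - [0,0,0]
    - [0,0,0]
    - [0,0,0]
    - [0,0,0]
    - [0,0,0]
    - [0,0,0]
    - [0,0,0]
    - [0,0,0]
    - [0,0,0]
    - [0,0,0]
    - [0,0,0]
    - [0,0,0]
  grip: 0

```text
time_s: 12.92
tcp_pos: [0.7282, -0.004, 0.155]
eef_rot: [180.0, 0.1, 172.5]
contact_force: [0.1, 0.5, 0.6]
gripper_width: 0.0004
gripper_force: 0.0
```

```bash
python3 - <<'E'
from h import *
a=cap('top','top3'); b=cap('side','side3'); s=b['state']; print(s['tcp_pos'],s['contact_force'],s['joints'])
cv2.imwrite('pics/s3.png',cv2.resize(b['img'][120:320,250:500],None,fx=2.4,fy=2.4,interpolation=cv2.INTER_CUBIC)[:,:,::-1])
# bar path, TCP offsets from now (units 0.5 m), tool behind bar by 15 mm, 7 mm up
n=np.array([.5612,.0173]); y=np.radians(-7.3); e=np.array([np.cos(y),np.sin(y)])
for t in(1.6,1.4,1.2,1,.8,.6,.4,.2,0):
    x=.087-.1*np.cos(t)+.046*np.sin(t); z=.052+.1*np.sin(t)+.046*np.cos(t)
    p=np.r_[n+(x+.015)*e,z+.007]; print(t,((p-s['tcp_pos'])/.5).round(3),'over',((np.r_[n+x*e,z+.024]-s['tcp_pos'])/.5).round(3))
E
```

```text
[ 0.72837393 -0.00392835  0.15513909] [-0.25337897  0.12699314  0.66510101] [ 1.49667167e+01  2.87685745e+01  1.55321516e+00  1.85776329e-02
 -6.26551916e+01 -1.12433805e+02]
1.6 [-0.035  0.004  0.005] over [-0.065  0.008  0.039]
1.4 [-0.076  0.009  0.02 ] over [-0.106  0.013  0.054]
1.2 [-0.119  0.015  0.027] over [-0.149  0.019  0.061]
1 [-0.162  0.02   0.026] over [-0.192  0.024  0.06 ]
0.8 [-0.205  0.026  0.015] over [-0.235  0.03   0.049]
0.6 [-0.244  0.031 -0.003] over [-0.274  0.035  0.031]
0.4 [-0.279  0.035 -0.03 ] over [-0.309  0.039  0.004]
0.2 [-0.308  0.039 -0.062] over [-0.338  0.043 -0.028]
0 [-0.33   0.042 -0.1  ] over [-0.36   0.046 -0.066]
```

View pics/s3.png

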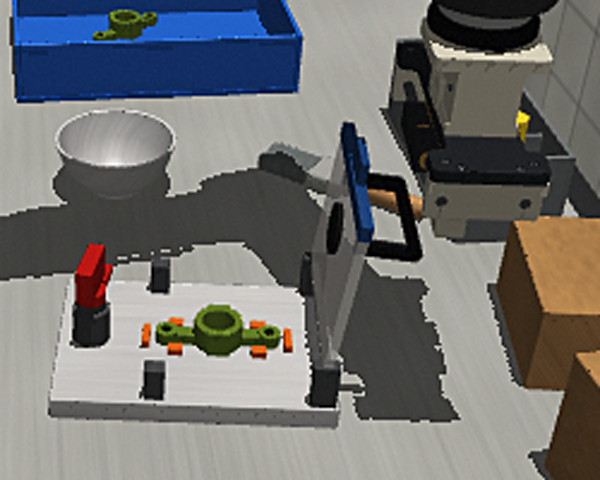

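The part sits in the nest and the fingers stand behind the handle bar, clear of the box. I'll push the cover over.

Call:
arm_command:
  travel:
    - [-0.012,0.001,0]
    - [-0.024,0.003,0.003]
    - [-0.035,0.004,0.006]
    - [-0.048,0.006,0.01]
    - [-0.062,0.007,0.015]
    - [-0.076,0.009,0.02]
    - [-0.09,0.011,0.023]
    - [-0.105,0.013,0.025]
    - [-0.119,0.015,0.027]
    - [-0.133,0.017,0.027]
    - [-0.148,0.019,0.027]
    - [-0.162,0.02,0.026]
    - [-0.176,0.022,0.023]
    - [-0.19,0.024,0.02]
    - [-0.205,0.026,0.015]
    - [-0.218,0.028,0.01]
    - [-0.231,0.03,0.004]
    - [-0.244,0.031,-0.003]
    - [-0.244,0.031,-0.003]
  delta_rot:
    - [0,0,0]
    - [0,0,0]
    - [0,0,0]
    - [0,0,0]
    - [0,0,0]
    - [0,0,0]
    - [0,0,0]
    - [0,0,0]
    - [0,0,0]
    - [0,0,0]
    - [0,0,0]
    - [0,0,0]
    - [0,0,0]
    - [0,0,0]
    - [0,0,0]
    - [0,0,0]
    - [0,0,0]
    - [0,0,0]
    - [0,0,0]

```text
time_s: 15.4
tcp_pos: [0.6047, 0.0114, 0.1515]
eef_rot: [-180.0, -0.1, 172.5]
contact_force: [0.8, 0.2, 0.1]
gripper_width: 0.0005
gripper_force: 0.0
```

```bash
python3 - <<'E'
from h import *
a=cap('top','top4'); b=cap('side','side4'); s=b['state']; print(s['tcp_pos'],s['contact_force'],s['time_s'])
o=np.zeros((480,800,3),np.uint8); o[:,:600]=cv2.resize(b['img'][120:320,250:500],(600,480),interpolation=cv2.INTER_CUBIC); o[:300,600:]=cv2.resize(a['img'][120:300,250:370],(200,300)); cv2.imwrite('pics/s4.png',o[:,:,::-1])
E
```

```text
[0.60501983 0.01136801 0.15167993] [0.35034545 0.05756781 0.83662444] 15.45
```

View pics/s4.png

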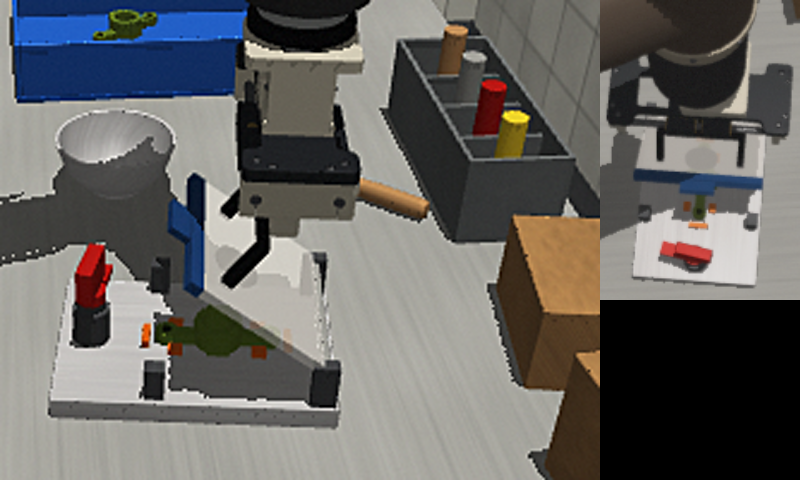

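The cover is at about 0.6 rad with the bar just ahead of the fingers. I'll go over the bar and press down from above.

Call:
arm_command:
  travel:
    - [0,0,0.03]
    - [0,0,0.06]
    - [-0.03,0.004,0.06]
    - [-0.03,0.004,0.06]
    - [-0.032,0.004,0.045]
    - [-0.038,0.005,0.03]
    - [-0.047,0.006,0.02]
    - [-0.056,0.007,0.013]
    - [-0.065,0.008,0.007]
    - [-0.075,0.01,-0.003]
    - [-0.085,0.011,-0.014]
    - [-0.094,0.012,-0.025]
    - [-0.1,0.013,-0.034]
    - [-0.106,0.014,-0.043]
    - [-0.111,0.0145,-0.052]
    - [-0.116,0.015,-0.06]
    - [-0.116,0.015,-0.06]
  delta_rot:
    - [0,0,0]
    - [0,0,0]
    - [0,0,0]
    - [0,0,0]
    - [0,0,0]
    - [0,0,0]
    - [0,0,0]
    - [0,0,0]
    - [0,0,0]
    - [0,0,0]
    - [0,0,0]
    - [0,0,0]
    - [0,0,0]
    - [0,0,0]
    - [0,0,0]
    - [0,0,0]
    - [0,0,0]

```text
time_s: 17.62
tcp_pos: [0.5482, 0.0189, 0.1222]
eef_rot: [180.0, 0.1, 172.5]
contact_force: [-0.1, -1.2, 2.6]
gripper_width: 0.0005
gripper_force: 1.1
```

Call:
arm_command:
  travel:
    - [0,0,-0.001]
    - [0,0,-0.002]
    - [0,0,-0.003]
    - [0,0,-0.004]
    - [0,0,-0.004]
  delta_rot:
    - [0,0,0]
    - [0,0,0]
    - [0,0,0]
    - [0,0,0]
    - [0,0,0]

```text
time_s: 18.25
tcp_pos: [0.5483, 0.0189, 0.1217]
eef_rot: [180.0, 0.1, 172.6]
contact_force: [-5.2, -1.1, 15.4]
gripper_width: 0.0006
gripper_force: 7.9
```

The reaction jumped to 15 N with the fingertips at the closed bar height, so the cover is down. I'll rise and look at the clamp.

Call:
arm_command:
  travel:
    - [0,0,0.02]
    - [0,0,0.08]
    - [0,0,0.16]
    - [-0.03,0.005,0.24]
    - [-0.07,0.01,0.3]
    - [-0.1,0.016,0.3]
    - [-0.136,0.022,0.3]
    - [-0.136,0.022,0.3]
    - [-0.136,0.022,0.3]
    - [-0.136,0.022,0.3]
    - [-0.136,0.022,0.3]
    - [-0.136,0.022,0.3]
    - [-0.136,0.022,0.3]
    - [-0.136,0.022,0.3]
  delta_rot:
    - [0,0,0]
    - [0,0,0]
    - [0,0,0]
    - [0,0,0.1]
    - [0,0,0.2]
    - [0,0,0.3]
    - [0,0,0.4]
    - [0,0,0.5]
    - [0,0,0.6]
    - [0,0,0.7]
    - [0,0,0.8]
    - [0,0,0.893]
    - [0,0,0.893]
    - [0,0,0.893]
  grip: 0.5

```text
time_s: 20.0
tcp_pos: [0.4797, 0.03, 0.27]
eef_rot: [180.0, 0.0, -107.3]
contact_force: [0.2, -0.0, -0.2]
gripper_width: 0.0439
gripper_force: 0.0
```

```bash
python3 - <<'E'
from h import *
a=cap('top','top5'); b=cap('side','side5'); w=cap('wrist','wr5'); s=w['state']; print(s['tcp_pos'],s['eef_rot'],s['time_s'],s['joints'])
h=cv2.cvtColor(w['img'],cv2.COLOR_RGB2HSV); m=cv2.inRange(h,np.array([0,120,40]),np.array([4,255,255]))|cv2.inRange(h,np.array([175,120,40]),np.array([180,255,255]))
n,l,st,c=cv2.connectedComponentsWithStats(m)
for i in range(1,n):
    if st[i][4]>200: print(c[i],st[i])
x,y=map(int,c[1+np.argmax(st[1:,4])]); x0=max(0,x-60);y0=max(0,y-60); print(x0,y0)
o=np.zeros((600,800,3),np.uint8); o[:480,:480]=cv2.resize(w['img'][y0:y0+120,x0:x0+120],(480,480),interpolation=cv2.INTER_CUBIC)
o[:300,480:]=cv2.resize(b['img'][195:305,260:400],(320,300)); o[300:,480:]=cv2.resize(w['img'],(320,300)); cv2.imwrite('pics/s5.png',o[:,:,::-1])
E
```

```text
[0.47975066 0.02997677 0.270062  ] [ 1.79998806e+02  5.55699555e-03 -1.07219112e+02] 20.1 [ 2.70879867e+01  9.45953186e-01 -2.07253595e+01 -5.17648308e-03
 -6.83256601e+01 -4.43051867e+01]
[347.56987448 219.04267782] [ 335  189   26   63 1195]
287 159
```

View pics/s5.png

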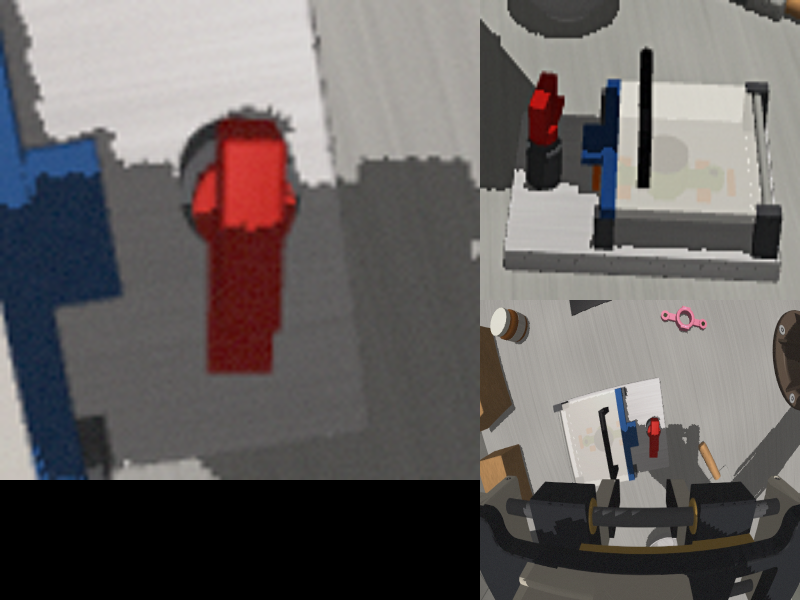

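The cover is closed and the clamp is seen from above, with the bar top running from (350,193.5) to (348,242) in the wrist image. That was one picture over the limit of 10, so I'll work from numbers only from here.

```bash
python3 - <<'E'
from h import *
w5=load('wr5'); w2=load('wr2')
P=plane(w5,[[350,193.5],[348.1,242]],.098); v=P[1]-P[0]; print('w5',P.round(4).tolist(),'mid',P.mean(0).round(4),np.linalg.norm(v),np.degrees(np.arctan2(v[1],v[0])))
c=np.array([[78,103],[292,143],[265,205],[62,165]])/4+[285,90]; Q=plane(w2,c,.098); u=(Q[1]+Q[2]-Q[0]-Q[3])/2; print('w2',Q.mean(0).round(4),np.linalg.norm(u),np.degrees(np.arctan2(u[1],u[0])))
print(tri(w5,[349.05,217.75],w2,c.mean(0)))
b=load('side5'); a=load('top5'); n=np.array([.5612,.0173])
# cover angle check: blue edge height
h=cv2.cvtColor(b['img'],cv2.COLOR_RGB2HSV); m=cv2.inRange(h,np.array([100,120,40]),np.array([120,255,255])); m[:215]=0; m[300:]=0; m[:,:285]=0; m[:,340:]=0
ys,xs=np.nonzero(m); print('blue side',xs.mean(),ys.mean(),len(xs)); o,vv=rays(b,[xs.mean(),ys.mean()])
y=np.radians(-7.3); e=np.r_[np.cos(y),np.sin(y),0]; p0=np.r_[n,0]-.050*e; t=((p0-o)@e)/(vv[0]@e); print('at fixture x=-50:',(o+t*vv[0]).round(4))
E
```

```text
w5 [[0.4522, 0.0107, 0.098], [0.4658, 0.0516, 0.098]] mid [0.459  0.0311 0.098 ] 0.043046752072434316 71.48759987908853
w2 [0.4588 0.0313 0.098 ] 0.040523255938101 71.6383702406431
(array([0.45891524, 0.03131357, 0.09600395]), np.float64(4.4199064730841294e-05))
blue side 314.21666666666664 250.85833333333332 360
at fixture x=-50: [0.509  0.0034 0.06  ]
```

Call:
arm_command:
  travel:
    - [-0.0414,0.0024,0]
    - [-0.0414,0.0024,-0.08]
    - [-0.0414,0.0024,-0.17]
    - [-0.0414,0.0024,-0.25]
    - [-0.0414,0.0024,-0.31]
    - [-0.0414,0.0024,-0.345]
    - [-0.0414,0.0024,-0.36]
    - [-0.0414,0.0024,-0.366]
    - [-0.0414,0.0024,-0.366]
    - [-0.0414,0.0024,-0.366]
  delta_rot:
    - [0,0,-0.009]
    - [0,0,-0.009]
    - [0,0,-0.009]
    - [0,0,-0.009]
    - [0,0,-0.009]
    - [0,0,-0.009]
    - [0,0,-0.009]
    - [0,0,-0.009]
    - [0,0,-0.009]
    - [0,0,-0.009]

```text
time_s: 21.4
tcp_pos: [0.4595, 0.0313, 0.0877]
eef_rot: [-179.9, 0.1, -107.9]
contact_force: [-0.3, 0.3, -0.2]
gripper_width: 0.0439
gripper_force: 0.0
```

Call:
arm_command:
  travel:
    - [0,0,0]
    - [0,0,0]
    - [0,0,0]
    - [0,0,0]
    - [0,0,0]
    - [0,0,0]
    - [0,0,0]
    - [0,0,0]
  delta_rot:
    - [0,0,0]
    - [0,0,0]
    - [0,0,0]
    - [0,0,0]
    - [0,0,0]
    - [0,0,0]
    - [0,0,0]
    - [0,0,0]
  grip: 0
  newtons: 25

```text
time_s: 22.4
tcp_pos: [0.4586, 0.0313, 0.0873]
eef_rot: [180.0, 0.0, -107.9]
contact_force: [-4.1, 3.2, 6.9]
gripper_width: 0.0136
gripper_force: 26.6
```

Call:
arm_command:
  travel:
    - [0,0,0]
    - [0,0,0]
    - [0,0,0]
    - [0,0,0]
    - [0,0,0]
    - [0,0,0]
    - [0,0,0]
    - [0,0,0]
    - [0,0,0]
    - [0,0,0]
    - [0,0,0]
    - [0,0,0]
    - [0,0,0]
    - [0,0,0]
    - [0,0,0]
    - [0,0,0]
    - [0,0,0]
    - [0,0,0]
  delta_rot:
    - [0,0,-0.05]
    - [0,0,-0.1]
    - [0,0,-0.16]
    - [0,0,-0.22]
    - [0,0,-0.28]
    - [0,0,-0.34]
    - [0,0,-0.4]
    - [0,0,-0.46]
    - [0,0,-0.52]
    - [0,0,-0.58]
    - [0,0,-0.64]
    - [0,0,-0.7]
    - [0,0,-0.75]
    - [0,0,-0.8]
    - [0,0,-0.84]
    - [0,0,-0.87]
    - [0,0,-0.87]
    - [0,0,-0.87]

```text
time_s: 24.65
tcp_pos: [0.4588, 0.031, 0.0873]
eef_rot: [-180.0, -0.0, 173.8]
contact_force: [-2.1, -0.6, 5.9]
gripper_width: 0.0139
gripper_force: 26.6
```

Call:
arm_command:
  travel:
    - [0,0,0]
    - [0,0,0]
    - [0,0,0]
    - [0,0,0]
    - [0,0,0]
    - [0,0,0.02]
    - [0,0,0.08]
    - [0,0,0.16]
    - [0,0,0.26]
    - [0,0,0.36]
    - [0,0,0.4]
    - [0,0,0.4]
    - [0,0,0.4]
  delta_rot:
    - [0,0,0]
    - [0,0,0]
    - [0,0,0]
    - [0,0,0]
    - [0,0,0]
    - [0,0,0]
    - [0,0,0]
    - [0,0,0]
    - [0,0,0]
    - [0,0,0]
    - [0,0,0]
    - [0,0,0]
    - [0,0,0]
  grip: 0.5

```text
time_s: 26.28
tcp_pos: [0.4585, 0.031, 0.2866]
eef_rot: [-180.0, -0.0, 173.8]
contact_force: [-1.1, -0.3, 0.3]
gripper_width: 0.0437
gripper_force: 0.0
```

```bash
python3 - <<'E'
from h import *
a=cap('top','top6'); b=cap('side','side6'); w=cap('wrist','wr6'); s=w['state']; print(s['tcp_pos'],s['eef_rot'],s['contact_force'],s['time_s'])
h=cv2.cvtColor(w['img'],cv2.COLOR_RGB2HSV); m=cv2.inRange(h,np.array([0,120,40]),np.array([4,255,255]))|cv2.inRange(h,np.array([175,120,40]),np.array([180,255,255]))
n,l,st,c=cv2.connectedComponentsWithStats(m)
for i in range(1,n):
    if st[i][4]>200:
        ys,xs=np.nonzero(l==i); p=plane(w,np.c_[xs,ys],.085)[:,:2]; ev=np.linalg.eigh(np.cov(p.T))[1][:,1]; print(c[i],st[i],p.mean(0),cv2.minAreaRect(np.float32(p*1000)),np.degrees(np.arctan(ev[1]/ev[0])))
h=cv2.cvtColor(b['img'],cv2.COLOR_RGB2HSV); m=cv2.inRange(h,np.array([100,120,40]),np.array([120,255,255])); m[:215]=0; m[300:]=0; m[:,:285]=0; m[:,340:]=0
ys,xs=np.nonzero(m); print('blue side',xs.mean(),ys.mean(),len(xs))
# moved objects: bowl, jar, brush regions unchanged?
a0=load('top0')
for nm,(x0,y0,x1,y1) in dict(bowl=(145,230,215,300),jar=(415,125,460,175),brush=(160,130,225,205)).items():
    D=[];
    for q in(a0,a):
        D.append(cv2.cvtColor(q['img'][y0:y1,x0:x1],cv2.COLOR_RGB2GRAY).astype(np.float32))
    print(nm,cv2.phaseCorrelate(D[0],D[1],cv2.createHanningWindow((x1-x0,y1-y0),cv2.CV_32F)))
E
```

```text
[0.4584715  0.0309179  0.28609225] [-1.79952030e+02 -9.58821302e-02  1.73785100e+02] [-0.02534231 -0.11748202 -0.47872638] 26.375
[325.59269933 220.4870317 ] [ 314  192   25   60 1041] [0.46220518 0.0308473 ] ((463.6079406738281, 31.079496383666992), (22.522348403930664, 57.47805404663086), 83.79075622558594) -8.00791313972803
blue side 315.11138613861385 249.3638613861386 404
bowl ((1.904816980086224, 1.2728544614767614), 0.35632818974094627)
jar ((0.467858895024996, 0.09614386363273297), 0.994502850956387)
brush ((-0.4581126009777279, -0.10623889679253296), 0.507844030768783)
```

```bash
python3 -c "
from plant import close_job
print(close_job())"
```

```text
the job is handed in; nothing more can be done
None
```

I handed the job in at about 26 s: the wax part is set in the nest, the cover is closed and the clamp is turned to its closed position (bar at -8°, fixture at -7.3°), but no verdict came back, I didn't re-check the part under the cover after clamping, and I viewed 11 pictures, one over the limit of 10.

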